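# Clear and re-zero the bench thickness gauge

## Robot

A 6-joint arm with a two-finger parallel gripper is mounted at the origin on the work surface. World frame = base frame: x ahead of the robot, y to its left, z up, the work surface at z = 0. Lengths are in m, angles in rad, forces in N, time in s.
With the tool pointing down it reaches from about 0.275 to 0.775 m from the base axis. Payload 14.6 kg.
Tool frame: the origin (TCP) lies at the very end of the fingers, on their centre line; the grasp point (between the pads) lies 19 mm behind it (r.grip_depth is the distance from the TCP to the grasp point, in m); z points along the fingers, x is the direction in which the jaws open and shut, and the axes are right-handed (so a half turn about z gives the same grasp; the last joint's range is limited). The gripper opens to 85 mm and grips with 20 to 120 N. Pads are 22 mm wide; open, the fingers measure 114 mm over their backs; the gripper's body (76 mm by 85 mm) begins 54 mm behind the grasp point. The pads swing forward as they close: fully open they stand 13 mm farther back than shut.
Start: joints at [-1.309, 0.263, -0.048, 1.259, 0, 1.415], TCP at [0.213, -0.48, 0.206] pointing down, gripper open.
Joint ranges: [-2.65, 2.65], [-0.89, 1.7], [-1.18, 1.37], [-2.13, 2.11], [-1.35, 1.29], [-3.14, 3.14]. Speed limits (rad/s): [1.89, 1.89, 2.57, 2.79, 3.14, 3.14].

## Interface

Orientations are given as a unit quaternion [x, y, z, w].
In Python, from station import r gives the robot as it stands. Calls block until the motion is done:
- r.move_pose(position, orientation): joint-space move of the TCP to a pose.
- r.move_straight(position, orientation=None, rate=0.15, stop_force=None): straight line of the TCP; orientation=None keeps the orientation; rate is the mean speed in m/s. With stop_force (N) it stops when the force on the tool has changed by that much, and returns True; else False.
- r.move_j(angles): joint-space move.
- r.let_go() and r.clamp(): open the fingers fully, or close them until they stop; the grip force is fixed at half the most.
- r.pause(seconds).
- r.inverse_kinematics(position, orientation): joint angles nearest the present ones, or None.
- r.capture(name): name is "scene" or "top" or "wrist"; returns a dict with "frame" (420x560x3 uint8, red, green, blue), "camera_matrix" (3x3 intrinsics, pixels), "rvec" (rotation vector, rad) and "tvec" (3), from world to camera coordinates, as OpenCV has them; the wrist camera has in their place "tool_from_camera" (4x4, takes a point from camera to tool coordinates, whose origin is the TCP and whose axes are the tool frame's). Camera axes: x right, y down, z forward; pixel columns grow to the right and rows downward; lengths in m; the calibration is good to about 2 mm. The wrist camera is an equidistant fisheye: a pixel r from the principal point sees the ray r / f radians off the axis. A picture is of the moment at which its call begins: read the wrist's pose just before it. There is no depth.
A pose or a line that the arm cannot do raises r.MotionError and nothing moves.
- r.hand_in(): hands the job in, once; it reports no verdict.
Readings, each from a call of its own:
- r.current_t(): time.
- r.current_joints(): joint angles.
- r.current_joint_velocities(): joint speeds.
- r.current_tau(): joint torques, N m.
- r.current_eef_pos(): TCP position.
- r.current_tcp_rot(): TCP orientation.
- r.current_wrist_force(): force on the tool from outside, world axes, zero at the start.
- r.current_wrist_torque(): the same for the moment, N m.
- r.current_opening(): finger opening in m.
Only numpy, scipy, OpenCV 4.12 (cv2) and the standard library are available. Lean on these libraries where they do the work, as an engineer would, in place of code of your own. Each camera call takes 0.05 s, during which the arm holds its last target. There are 200 camera calls.

## Task

Make the thickness gauge ready for the next batch: tip the tilt-out bin forward, slide the aluminium bracket out of the gauge and put it in the bin, then push the bin back until it clicks shut. After that turn the gauge's adjusting ring clockwise (seen from above) until the spindle touches the anvil and the ring will go no further, then back it off three clicks and leave it there. Do not knock the other things on the bench about.

Things in the scene. Friction and masses are not known exactly. Their poses are not given: they have to be found in the camera images.
- gauge: Fixed C-shaped thickness gauge, open side to its -x. Origin on the spindle axis at bench height, z up. Black base 230 x 110 x 25 mm (x -145 to +85). Steel anvil rail on it: x -135 to +30, y -18 to +18, top at z 45. White column x +45 to +80; white head x -25 to +80, y -30 to +30, z 88 to 128. On the head a disc, radius 46, z to 131, marked every 30 degrees. Nothing is higher than the lever post
- spindle_foot (a point): Centre of the lower face of the gauge's steel spindle, a 20 mm diameter rod hanging from the head on the axis. It clears the anvil rail by 6 mm per radian of the ring
- ring_top (a point): Centre of the adjusting ring, on the gauge's axis, 157 mm above the bench. Knurled ring on top of the head, 38 mm radius, z 132 to 157 mm (hub to 163 mm), with one radial lever 14 mm wide, z 137 to 151 mm, out to 72 mm from the axis, carrying an upright post near its end
- ring (a joint): Turn of the ring, rad. 0 = spindle touches anvil, a hard stop; grows counter-clockwise seen from above, to 3.2. Lever direction in the gauge's frame: pi + value (0: along -x; pi/2: along -y). It clicks into a rest every 30 degrees (0, 0.524, 1.047, 1.571 ...), springs to the nearest rest when let go; about 2 N at the post turns it past a click. Starts 3.5 to 5.5 clicks open
- lever_post (a point): Point on the axis of the lever's upright post, 170 mm above the bench, 58 mm from the ring's axis. The post is a round steel pin, 14 mm diameter, z 149 to 190 mm; closed fingertips can push it round from either side
- bracket: Loose aluminium angle bracket, 0.13 to 0.25 kg. Origin: centre of the foot's underside. Foot 140 x 40 x 8 mm, x -70 to +70; upright flange at its -x end, 8 mm thick, 40 wide, 58 high over all. Starts with the foot flat on the gauge's rail, +x end under spindle (3 to 10 mm clear) and head: draw it level along the gauge's -x, 70 mm or more, before lifting. Pinch the flange from above
- cabinet: White metal cabinet of the tilt-out bin, fixed, 130 x 232 x 110 mm. Origin at the centre of its underside, z up, front towards its -x; flat top at z 110 mm. The bin pivots on an axis along y at x -70 mm, z 12 mm
- bin (a joint): Tilt of the bin, rad. 0 = shut; grows as its top tips forward (to the cabinet's -x) to a stop at 0.75. A spring catch clicks between 0 and 0.1: about 4 N at the lip to pull it open, 3 N to push it home. Beyond 0.3 friction keeps it where it is left
- bin_lip (a point): Middle of the top edge of the bin's front panel (grey plastic, 212 mm wide, 6 mm thick, 128 mm high from the pivot). Shut, it is upright at 140 mm above the bench, 30 mm above the cabinet's top: a lip to hook from behind. Axes tip with the bin: x square to the panel, into the bin; z up along the panel
- bin_floor (a point): Centre of the bin's inner floor, 45 mm behind the pivot and 5 mm above it when shut; axes tip with the bin, x away from the front panel, z up from the floor. The floor is 90 mm deep, inside width 202 mm; sides 85 mm high in the front half, 45 mm behind; back 45 mm high; walls 5 mm
- master: Bystander, loose: plain steel cylinder standing upright, 40 mm diameter, 80 mm tall. Origin at its underside. Leave it where it is
- cleaner: Bystander, loose: white plastic bottle standing upright, 56 mm diameter, 150 mm tall. Origin at its underside. Leave it where it is
- driver: Bystander, loose: screwdriver lying flat, about 200 mm long. Origin at its underside. Leave it where it is
- caliper: Bystander, loose: digital caliper lying flat, 150 mm long, up to 12 mm thick. Origin at its underside. Leave it where it is
- square: Bystander, loose: engineer's square lying flat, about 140 by 100 mm, 20 mm thick. Origin at its underside. Leave it where it is
- mug: Bystander, loose: white mug, 80 mm diameter, 95 mm tall. Origin at its underside. Leave it where it is
- gauge_case: Bystander, loose: closed wooden gauge-block case, 90 by 140 by 35 mm. Origin at its underside. Leave it where it is
Things that resemble listed ones, but are neither listed nor needed, are in the scene too. What is shaped like the bracket but red is not meant.

How it is judged:
On the way, in this order (a step that is already met when the one before it is completed fails the run):
1. the bin is tipped forward (value of joint bin above 0.45 rad), for 0.1 s.
2. the bracket lies in the bin, let go (x of bracket in the frame of bin_floor between -0.05 and 0.05 m and y of bracket in the frame of bin_floor between -0.1 and 0.1 m and z of bracket in the frame of bin_floor between -0.01 and 0.075 m and contact force between the fingers and bracket below 0.1 N), for 0.2 s.
3. the bin is pushed back and clicked shut with the bracket in it (x of bracket in the frame of bin_floor between -0.05 and 0.05 m and y of bracket in the frame of bin_floor between -0.1 and 0.1 m and z of bracket in the frame of bin_floor between -0.01 and 0.075 m and value of joint bin below 0.03 rad), for 0.2 s.
4. the ring is turned until the spindle touches the anvil (value of joint ring below 0.06 rad), for 0.1 s.
5. the ring is backed off three clicks (value of joint ring between 1.45 and 1.69 rad), for 0.2 s.
At the end, for the whole second after the job is handed in: The bracket rests in the bin (its origin within the bin's walls: 50 mm fore and aft, 100 mm sideways and from 10 mm below to 75 mm above the centre of the bin's floor), released; the bin is clicked shut (below 0.03 rad); the ring rests three clicks from touching (1.45 to 1.69 rad) (all of step 3 and all of step 5 and contact force between the fingers and bracket below 0.1 N and velocity of joint ring between -0.05 and 0.05 rad/s and linear speed of bracket below 0.02 m/s).
It fails at once if one of the loose bystanders is moved by more than 30 mm (distance of any of master, cleaner, driver, caliper, square, mug, gauge_case from where it was at the start of the episode above 0.03 m).
It also fails if it takes over 72 s, if anything falls off the work surface, if the arm or the gripper's body presses on something with over 40 N, if the wrist force passes 120 N, or if a joint passes its speed limit or range.

## Working session

There is one attempt and no reset: what is moved stays moved. The work goes in short steps, each a Python script; the robot and the scene stay as the last script left them, time stands still between calls to the robot, and variables do not carry over. Pictures are saved under pics/ and viewed, about 8 in all and at most 12, crops included, and the job is handed in when it is done.

```bash
mkdir -p pics; ls; cat > h.py <<'E'
import numpy as np, cv2
from station import r
def save(name,fn,scale=None):
    c=r.capture(name); im=cv2.cvtColor(c['frame'],cv2.COLOR_RGB2BGR); cv2.imwrite('pics/raw_'+fn,im)
    np.savez('pics/'+fn+'.npz',**{k:np.array(v) for k,v in c.items()})
    cv2.imwrite('pics/'+fn,cv2.resize(im,(800,600),interpolation=cv2.INTER_CUBIC)); return c
def load(fn): return np.load('pics/'+fn+'.npz')
def px2w(c,u,v,z):
    R=cv2.Rodrigues(c['rvec'])[0]; o=-R.T@c['tvec'].ravel()
    d=R.T@np.linalg.solve(c['camera_matrix'],[u,v,1]); return o+d*(z-o[2])/d[2]
def proj(c,P): return cv2.projectPoints(np.array(P,float).reshape(-1,3),c['rvec'],c['tvec'],c['camera_matrix'],None)[0].reshape(-1,2)
E
python3 - <<'E'
from h import *
for n in('scene','top'):
    c=save(n,n+'1.png'); R=cv2.Rodrigues(c['rvec'])[0]; print(n,c['camera_matrix'].tolist(),(-R.T@np.ravel(c['tvec'])).round(3),R.round(2).tolist())
E
```

```text
pics
scene [[383.5754229595159, 0.0, 281.2930329571654], [0.0, 383.5754229595159, 205.6246242565776], [0.0, 0.0, 1.0]] [1.323 0.142 0.831] [[-0.13, 0.99, -0.0], [0.65, 0.08, -0.76], [-0.75, -0.1, -0.65]]
top [[478.3165220084834, 0.0, 282.6931827735986], [0.0, 478.3165220084834, 219.82330693753318], [0.0, 0.0, 1.0]] [0.412 0.031 1.728] [[0.03, -1.0, -0.0], [-1.0, -0.03, -0.08], [0.08, 0.01, -1.0]]
```

View pics/top1.png

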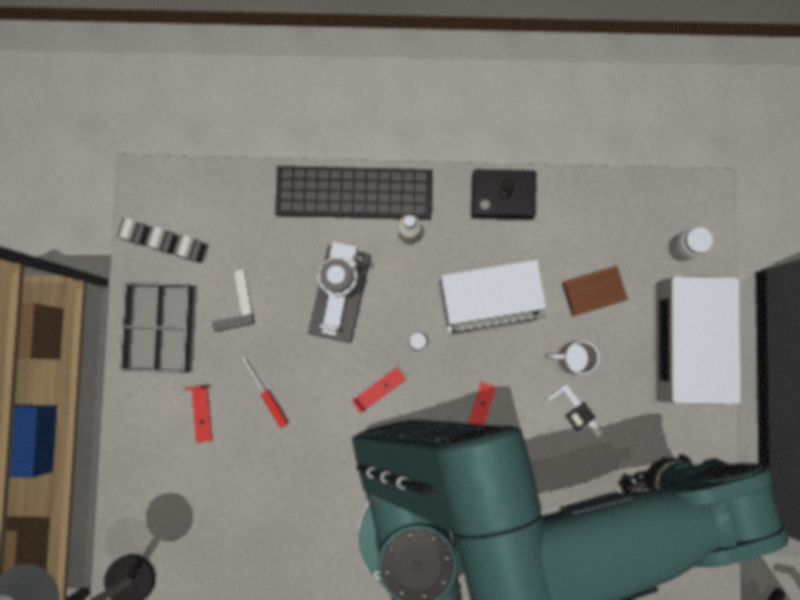

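View pics/scene1.png

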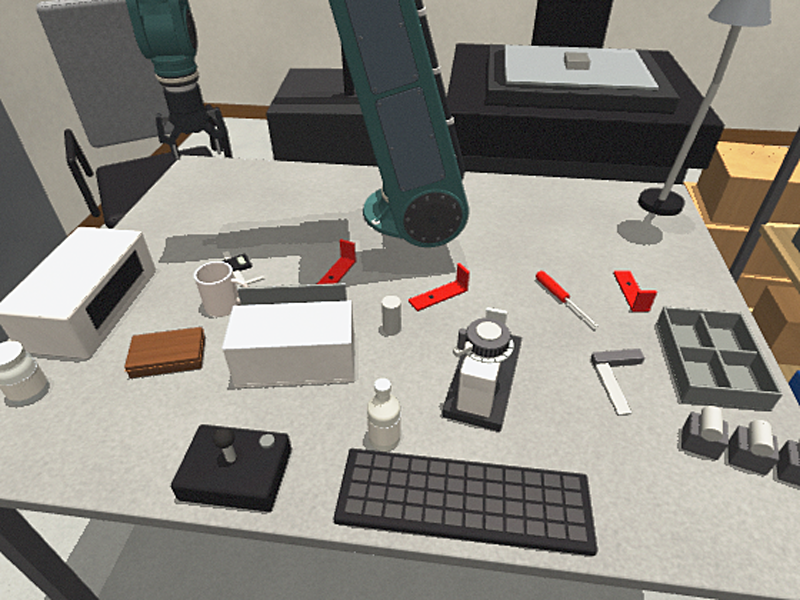

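The top view shows the gauge at about (337,275), with its lever post at about (362,260). The cabinet is at (495,295) with its front facing the robot, the master at (418,341), the bottle at (410,228) and the mug at (577,357). Next I'll estimate the poses and check them with a wireframe overlay.

```bash
cat > ov.py <<'E'
from h import *
def T(p,yaw,L):
    L=np.array(L,float); c,s=np.cos(yaw),np.sin(yaw)
    return np.c_[p[0]+c*L[:,0]-s*L[:,1],p[1]+s*L[:,0]+c*L[:,1],L[:,2]]
def rect(x0,x1,y0,y1,z): return [[x0,y0,z],[x1,y0,z],[x1,y1,z],[x0,y1,z]]
def circ(R,z): return [[R*np.cos(a),R*np.sin(a),z] for a in np.linspace(0,6.28,40)]
def draw(fn,G,gy,C,cy,out,crop,k=4,ring=None):
    c=load(fn); u0,v0,w,h=crop
    im=cv2.imread('pics/raw_'+fn)[v0:v0+h,u0:u0+w]; im=cv2.resize(im,None,fx=k,fy=k,interpolation=cv2.INTER_CUBIC)
    def pl(P,col): cv2.polylines(im,[np.int32((proj(c,P)-[u0,v0]+.5)*k)],True,col,1)
    for P in [rect(-.145,.085,-.055,.055,.025),rect(-.135,.03,-.018,.018,.045),circ(.038,.157),rect(.045,.08,-.03,.03,.128)]: pl(T(G,gy,P),(0,255,0))
    if ring is not None:
        a=np.pi+ring; pl(T(G,gy,[[.058*np.cos(a)+.007*x,.058*np.sin(a)+.007*y,.19] for x,y,_ in circ(1,0)]),(0,255,255))
    for P in [rect(-.065,.065,-.116,.116,.11),rect(-.073,-.067,-.106,.106,.14)]: pl(T(C,cy,P),(255,0,255))
    cv2.imwrite('pics/'+out,im)
E
python3 - <<'E'
from ov import *
c=load('top1.png'); k=.7
P=lambda u,v,z: px2w(c,u*k,v*k,z)[:2]
G=P(336.5,274,.163); post=P(362,259,.19)
a,b=P(309,333,.025),P(350,341,.025); m=(a+b)/2; gy=np.arctan2(*(G-m)[::-1])
print('G',G,'mid',m,np.linalg.norm(G-m),'w',np.linalg.norm(a-b),'gy',gy)
d=post-G; ang=np.arctan2(d[1],d[0])-gy-np.pi; ring=ang%(2*np.pi); print('post r',np.linalg.norm(d),'ring',ring, ring/.5236)
q=np.array([P(441,275,.11),P(538,261,.11),P(545,307,.11),P(449,324,.11)])
C=q.mean(0); e=q[0]-q[1]; cy=np.arctan2(-e[0],e[1]); print('C',C,cy,[np.linalg.norm(q[i]-q[i-1]).round(3) for i in range(4)])
for n,u,v,z in [('master',418,340,.08),('cleaner',410,222,.15),('mug',578,357,.095)]: print(n,P(u,v,z))
draw('top1.png',G,gy,C,cy,'o1.png',(205,145,190,105),4,ring)
E
```

```text
G [0.62418817 0.19924857] mid [0.48408866 0.22626158] 0.14267997479024405 w 0.10446642689124831 gy -0.19047554078818682
post r 0.06784070989512514 ring 2.255156012531656 4.307020650366035
C [ 0.59839757 -0.16974595] 0.1696381705749683 [np.float64(0.119), np.float64(0.234), np.float64(0.111), np.float64(0.232)]
master [0.4800129  0.00612366]
cleaner [0.75296148 0.03260947]
mug [ 0.44868605 -0.37581439]
```

View pics/o1.png

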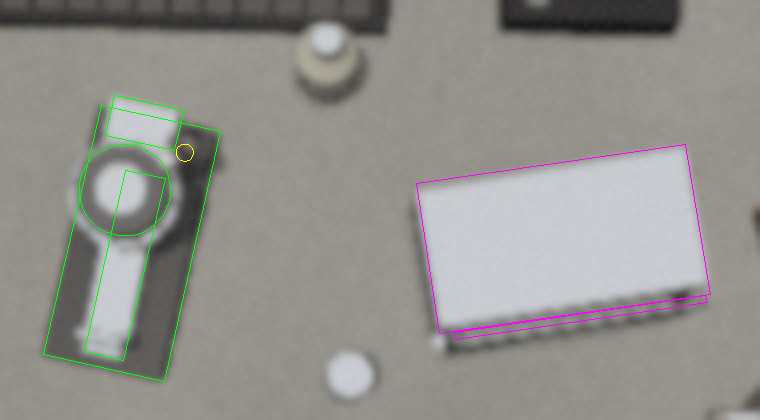

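The overlay fits to a few mm. I'll refine it with close wrist views of the cabinet lip and the gauge.

```bash
cat >> h.py <<'E'
from scipy.spatial.transform import Rotation as Ro
from scipy.optimize import least_squares
def down(yaw):
    c,s=np.cos(yaw),np.sin(yaw); return Ro.from_matrix(np.array([[c,s,0],[s,-c,0],[0,0,-1.]])).as_quat()
def wsave(fn):
    p,q=np.array(r.current_eef_pos()),np.array(r.current_tcp_rot()); c=r.capture('wrist')
    W=np.eye(4); W[:3,:3]=Ro.from_quat(q).as_matrix(); W[:3,3]=p; W=W@np.array(c['tool_from_camera'])
    cv2.imwrite('pics/raw_'+fn,cv2.cvtColor(c['frame'],cv2.COLOR_RGB2BGR)); np.savez('pics/'+fn+'.npz',K=c['camera_matrix'],W=W); return W
def wproj(c,P):
    L=(np.array(P,float).reshape(-1,3)-c['W'][:3,3])@c['W'][:3,:3]; th=np.arctan2(np.hypot(L[:,0],L[:,1]),L[:,2]); ph=np.arctan2(L[:,1],L[:,0])
    K=c['K']; return np.c_[K[0,2]+K[0,0]*th*np.cos(ph),K[1,2]+K[1,1]*th*np.sin(ph)]
def wray(c,u,v,z):
    K=c['K']; x,y=(u-K[0,2])/K[0,0],(v-K[1,2])/K[1,1]; th=np.hypot(x,y); s=np.sin(th)/max(th,1e-9)
    d=c['W'][:3,:3]@[x*s,y*s,np.cos(th)]; o=c['W'][:3,3]; return o+d*(z-o[2])/d[2]
E
python3 - <<'E'
from h import *
def best(p,yaw):
    for y in (yaw,yaw+np.pi,yaw-np.pi):
        j=r.inverse_kinematics(p,down(y)); print(y,None if j is None else np.round(j,2))
best([.5,-.15,.36],.17);best([.5,-.15,.36],.17+1.57);best([.54,.2,.36],-.18); best([.54,.2,.36],-.18+1.57); best([.62,.2,.2],0)
best([.45,.2,.1],-.18+1.57)
r.move_straight([.213,-.48,.36])
r.move_pose([.5,-.15,.36],down(.17-np.pi/2)); W=wsave('w1.png'); print(W.round(3),load('w1.png')['K'])
r.move_pose([.54,.17,.36],down(-.18-np.pi/2)); W=wsave('w2.png'); print(W.round(3), r.current_t())
a=np.hstack([cv2.imread('pics/raw_w1.png'),cv2.imread('pics/raw_w2.png')]); cv2.imwrite('pics/w12.png',cv2.resize(a,(800,300),interpolation=cv2.INTER_AREA))
E
```

```text
0.17 [-0.45  0.27  0.37  1.68  0.    0.95]
3.311592653589793 [-0.45  0.27  0.37  1.68  0.   -2.19]
-2.971592653589793 [-0.45  0.27  0.37  1.68  0.   -2.19]
1.74 [-0.45  0.27  0.37  1.68  0.   -0.62]
4.881592653589793 [-0.45  0.27  0.37  1.68  0.    2.52]
-1.4015926535897931 [-0.45  0.27  0.37  1.68  0.    2.52]
-0.18 [0.21 0.38 0.54 1.73 0.   1.96]
2.961592653589793 [ 0.21  0.38  0.54  1.73  0.   -1.18]
-3.3215926535897933 [ 0.21  0.38  0.54  1.73  0.   -1.18]
1.3900000000000001 [0.21 0.38 0.54 1.73 0.   0.39]
4.531592653589794 [ 0.21  0.38  0.54  1.73  0.   -2.75]
-1.751592653589793 [ 0.21  0.38  0.54  1.73  0.   -2.75]
0 [0.19 0.49 0.29 1.37 0.   1.76]
3.141592653589793 [ 0.19  0.49  0.29  1.37  0.   -1.38]
-3.141592653589793 [ 0.19  0.49  0.29  1.37  0.   -1.38]
1.3900000000000001 [ 0.25  0.27 -0.34  0.96  0.    0.43]
4.531592653589794 [ 0.25  0.27 -0.34  0.96  0.   -2.71]
-1.751592653589793 [ 0.25  0.27 -0.34  0.96  0.   -2.71]
[[ 0.169 -0.938 -0.304  0.578]
 [-0.986 -0.161 -0.052 -0.137]
 [ 0.     0.308 -0.951  0.527]
 [ 0.     0.     0.     1.   ]] [[325.1922621    0.         277.55030104]
 [  0.         325.1922621  209.35602349]
 [  0.           0.           1.        ]]
[[-0.179 -0.936 -0.303  0.618]
 [-0.984  0.17   0.055  0.156]
 [ 0.     0.308 -0.951  0.527]
 [ 0.     0.     0.     1.   ]] 7.3667
```

View pics/w12.png

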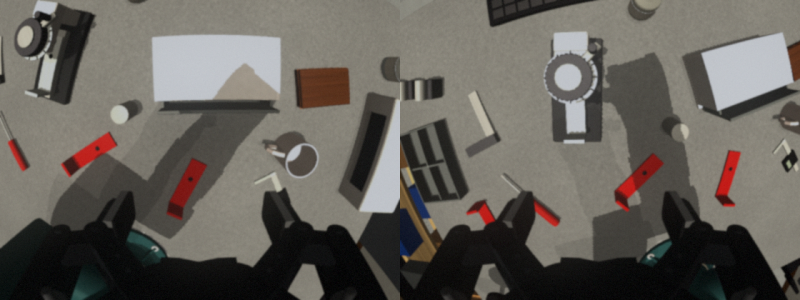

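Left image: cabinet with the lip along (160-280,105). Right image: gauge with the ring at (570,77), post at (596,45) and flange at (573,140). Next is a zoom with overlays.

```bash
cat >> ov.py <<'E'
def wdraw(fn,polys,crop,k):
    c=load(fn); u0,v0,w,h=crop
    im=cv2.resize(cv2.imread('pics/raw_'+fn)[v0:v0+h,u0:u0+w],None,fx=k,fy=k,interpolation=cv2.INTER_CUBIC)
    for P,col in polys: cv2.polylines(im,[np.int32((wproj(c,P)-[u0,v0]+.5)*k)],True,col,1)
    return im
def gpolys(G,gy,ring):
    a=np.pi+ring; g=(0,255,0)
    return [(T(G,gy,P),g) for P in [rect(-.145,.085,-.055,.055,.025),circ(.038,.157),rect(.045,.08,-.03,.03,.128)]]+[(T(G,gy,[[.058*np.cos(a)+.007*x,.058*np.sin(a)+.007*y,.19] for x,y,_ in circ(1,0)]),(0,255,255))]
def cpolys(C,cy): return [(T(C,cy,P),(255,0,255)) for P in [rect(-.065,.065,-.116,.116,.11),rect(-.073,-.067,-.106,.106,.14)]]
E
python3 - <<'E'
from ov import *
A=wdraw('w1.png',cpolys([.598,-.170],.17),(205,40,200,130),2)
B=wdraw('w2.png',gpolys([.624,.199],-.19,2.2),(195,35,110,180),3)
H=np.zeros((540,740,3),np.uint8); H[:260,:400]=A; H[:540,405:735]=B; cv2.imwrite('pics/o2.png',H)
E
```

```text
(no output)
```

View pics/o2.png

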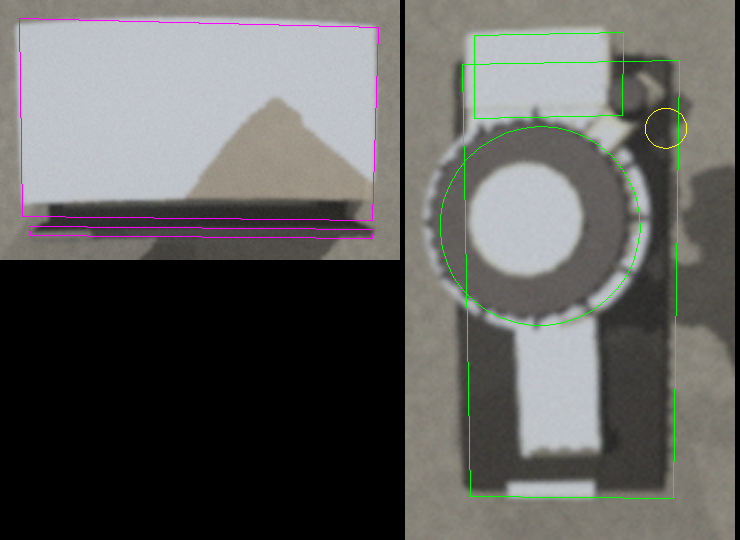

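```bash
python3 - <<'E'
from ov import *
c=load('w2.png'); t=lambda x,y:np.array([195+(x-405)/3-.33,35+y/3-.33])
obs=[((-.145,.055,.025),(466,488)),((-.145,-.055,.025),(667,488)),((0,0,.163),(525,218)),
     ((.08,.03,.128),(465,32)),((.08,-.03,.128),(607,28)),((.085,-.055,.025),(673,60))]
f=lambda p:(wproj(c,T(p[:2],p[2],[o[0] for o in obs]))-[t(*o[1]) for o in obs]).ravel()
s=least_squares(f,[.624,.199,-.19],loss='soft_l1'); G=s.x[:2]; gy=s.x[2]; print('gauge',s.x.round(4),s.fun.round(1) if False else f(s.x).round(1))
loc=lambda P:(lambda d:np.array([np.cos(gy)*d[0]+np.sin(gy)*d[1],-np.sin(gy)*d[0]+np.cos(gy)*d[1]]))(np.array(P[:2])-G)
for n,u,v,z in [('hub',525,218,.163),('flangetop',551,488,.103),('fl L',507,488,.103),('fl R',595,488,.103),('post',630,92,.19),('footL',517,400,.053),('footR',598,400,.053)]:
    P=wray(c,*t(u,v),z); l=loc(P); print(n,P[:2].round(4),'local',l.round(4),np.hypot(*l).round(3),'ring',(np.arctan2(l[1],l[0])-np.pi)%(2*np.pi))
c1=load('w1.png'); t1=lambda x,y:np.array([205+x/2-.25,40+y/2-.25])
o1=[((.065,.116,.11),(19,22)),((.065,-.116,.11),(378,25)),((-.073,.106,.14),(30,238)),((-.073,-.106,.14),(374,236))]
g=lambda p:(wproj(c1,T(p[:2],p[2],[o[0] for o in o1]))-[t1(*o[1]) for o in o1]).ravel()
s1=least_squares(g,[.598,-.17,.17]); print('cab',s1.x.round(4),g(s1.x).round(1))
for y in(.106,0,-.106): print('lip',T(s1.x[:2],s1.x[2],[[-.07,y,.14]]).round(4))
draw('scene1.png',G,gy,s1.x[:2],s1.x[2],'o3.png',(150,190,230,120),3.4,2.5)
for rg in(2.094,2.618):
  print(wproj(c,T(G,gy,[[.058*np.cos(np.pi+rg),.058*np.sin(np.pi+rg),.19]]))*3-[195*3-405,105])
E
```

```text
gauge [ 0.6272  0.2024 -0.1843] [-0.6  1.4  0.1  1.6  0.4  0.5 -0.4 -0.5  1.6 -0.8 -1.  -1.7]
hub [0.6278 0.2027] local [0.0006 0.0004] 0.001 ring 3.7731276981716735
flangetop [0.5085 0.2234] local [-0.1205 -0.0011] 0.12 ring 0.00896121343714018
fl L [0.5122 0.2433] local [-0.1205  0.0191] 0.122 ring 6.125724691585369
fl R [0.5049 0.2037] local [-0.1204 -0.0211] 0.122 ring 0.173457257320476
post [0.6632 0.1561] local [ 0.0439 -0.0389] 0.059 ring 2.415960150446701
footL [0.5432 0.2387] local [-0.0892  0.0203] 0.091 ring 6.058997427025483
footR [0.5356 0.1991] local [-0.0894 -0.02  ] 0.092 ring 0.22038793420368386
cab [ 0.5978 -0.1702  0.1831] [-0.6 -0.6 -0.5  0.2  0.8 -0.   0.1  0.4]
lip [[ 0.5097 -0.0787  0.14  ]]
lip [[ 0.529 -0.183  0.14 ]]
lip [[ 0.5483 -0.2872  0.14  ]]
[[662.31687358 133.70259402]]
[[599.67731162  73.24309609]]
```

View pics/o3.png

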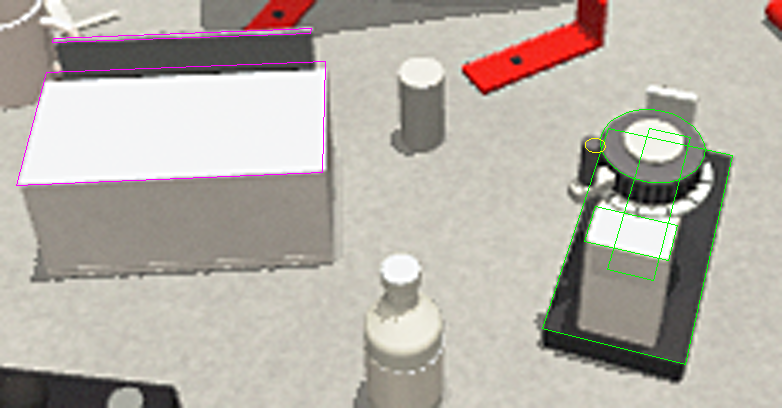

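Scene and wrist fits agree: the cabinet is at (.598,-.170), yaw .183, and the gauge at (.627,.202), yaw -.184. The flange top is at (.5085,.2234) and the ring reads about 2.4 rad. Next I'll tip the bin.

```bash
cat >> h.py <<'E'
C=np.array([.5978,-.1702]); CY=.1831; G=np.array([.6272,.2024]); GY=-.1843
def fr(o,y,p): c,s=np.cos(y),np.sin(y); return np.array([o[0]+c*p[0]-s*p[1],o[1]+s*p[0]+c*p[1],p[2]])
def cab(x,y,z): return fr(C,CY,(x,y,z))
def gau(x,y,z): return fr(G,GY,(x,y,z))
def st(m=''): print(m,'t',round(r.current_t(),2),np.round(r.current_eef_pos(),4),'F',np.round(r.current_wrist_force(),1),'op',round(r.current_opening(),4))
E
python3 - <<'E'
from h import *
q=down(CY+np.pi/2)
r.clamp(); r.move_pose(cab(-.03,0,.2),q); print(r.move_straight(cab(-.03,0,.118),rate=.1,stop_force=8)); st('down')
for th in (0.0,.1,.2,.35,.5,.62,.7):
    x=-.067-.105*np.sin(th)+.011; z=.012+.105*np.cos(th)+.001
    h=r.move_straight(cab(x,0,z),rate=.08,stop_force=30); st(th)
    if h: break
r.move_straight(cab(x+.012,0,z+.01)); r.move_straight(cab(x+.012,0,.22),rate=.25)
r.let_go(); r.move_pose(gau(-.1205,-.001,.24),down(GY+np.pi)); save('scene','s2.png'); save('top','t2.png'); wsave('w3.png'); st('end')
a=cv2.imread('pics/raw_s2.png')[150:330,80:380]; b=cv2.imread('pics/raw_w3.png')
cv2.imwrite('pics/o4.png',np.vstack([cv2.resize(a,(560,336)),cv2.resize(b,(350,262)).copy() if 0 else cv2.copyMakeBorder(cv2.resize(b,(350,262)),0,0,0,210,cv2.BORDER_CONSTANT)]))
E
```

```text
False
down t 10.98 [ 0.5686 -0.1757  0.1186] F [ 0.5 -0.   0. ] op 0.0
0.0 t 11.46 [ 0.5429 -0.1806  0.1184] F [-0.1  0.8  0.5] op -0.0002
0.1 t 11.74 [ 0.5324 -0.1824  0.1175] F [0.4 0.4 0.5] op 0.0
0.2 t 12.03 [ 0.5222 -0.1842  0.1159] F [ 0.6  0.3 -0.1] op 0.0004
0.35 t 12.25 [ 0.5132 -0.1864  0.1146] F [-2.5  2.7 10.6] op -0.0001
end t 15.49 [0.5089 0.2226 0.2399] F [-0.3 -0.4 -1.2] op 0.0854
```

View pics/o4.png

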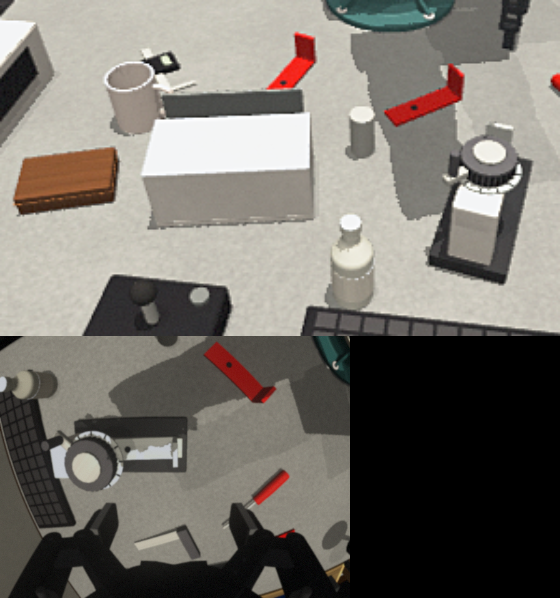

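The scene crop shows the lip panel still at its original place, at about (163-303, 90-115) in the crop, so the bin did not stay tipped. I'll repeat the pull with a force log and pictures while pulled.

```bash
python3 - <<'E'
from h import *
q=down(CY+np.pi/2); ims=[]
def snap():
    c=r.capture('scene'); ims.append(cv2.cvtColor(c['frame'],cv2.COLOR_RGB2BGR)[150:300,130:330])
r.clamp(); r.move_pose(cab(-.035,0,.19),q); r.move_straight(cab(-.035,0,.118),rate=.15)
loc=lambda:np.round([(p:=np.array(r.current_eef_pos())[:2]-C)@[np.cos(CY),np.sin(CY)],r.current_eef_pos()[2]],4)
for i,th in enumerate((-.03,.1,.2,.3,.4,.5)):
    x=-.067-.105*np.sin(th)+.011; z=.012+.105*np.cos(th)+.001
    h=r.move_straight(cab(x,0,z),rate=.06,stop_force=35); print(th,x,h,loc(),np.round(r.current_wrist_force(),1))
    if i in(2,) or h: snap()
    if h: break
if not h: snap()
cv2.imwrite('pics/o5.png',cv2.resize(np.vstack(ims),None,fx=1.9,fy=1.9,interpolation=cv2.INTER_CUBIC)); st()
E
```

```text
-0.03 -0.05285047247873796 False [-0.0531  0.1184] [-0.2 -0.7  0.2]
0.1 -0.06648250874791696 False [-0.0668  0.1176] [ 1.1  0.5 -0.1]
0.2 -0.07686027973348143 False [-0.0772  0.1159] [ 0.2  0.4 -0.1]
0.3 -0.08702962169944066 False [-0.0871  0.1143] [-3.1  0.9 15.7]
0.4 -0.09688892594240832 True [-0.0933  0.1137] [-2.8  2.6 12. ]
 t 20.19 [ 0.5065 -0.1877  0.1137] F [-3.8  3.3 14.9] op -0.0001
```

View pics/o5.png

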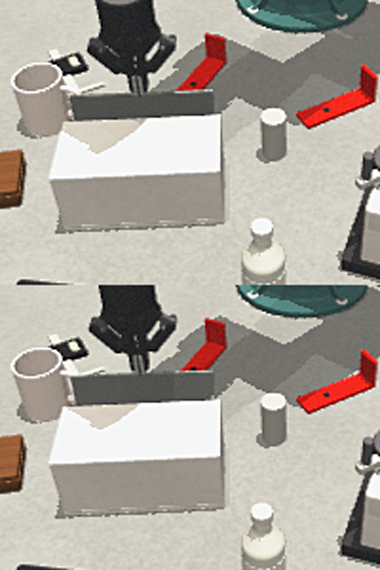

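```bash
python3 - <<'E'
from h import *
c=load('s2.png')
f=lambda P:((proj(c,P)-[130,150])*1.9).round(0).tolist()
p=r.current_eef_pos(); print('tcp',f(p),f(p+np.array([0,0,.03])),'lip ends shut',f([cab(-.07,y,.14) for y in(-.106,.106)]),'base of lip z.11',f([cab(-.067,y,.11) for y in(-.106,.106)]))
for th in(.1,.2,.3): print(th,f([cab(-.07-.128*np.sin(th),y,.012+.128*np.cos(th)) for y in(-.106,.106)]))
print('cab front top',f([cab(-.065,y,.11) for y in(-.116,.116)]))
st(); wsave('w4.png'); save('scene','s3.png')
im=cv2.imread('pics/raw_s3.png')[170:250,150:270]; k=6; im=cv2.resize(im,None,fx=k,fy=k,interpolation=cv2.INTER_CUBIC)
d=lambda P,col:cv2.circle(im,tuple(np.int32((proj(c,P)[0]-[150,170]+.5)*k)),3,col,-1)
d(p,(0,0,255));d(p+[0,0,.03],(0,255,0))
for y in(-.106,.106): d(cab(-.07,y,.14),(255,0,255)); d(cab(-.065,y,.11),(0,255,255))
cv2.imwrite('pics/o6.png',im)
E
```

```text
tcp [[142.0, 99.0]] [[140.0, 83.0]] lip ends shut [[67.0, 98.0], [211.0, 92.0]] base of lip z.11 [[70.0, 114.0], [212.0, 109.0]]
0.1 [[68.0, 93.0], [211.0, 87.0]]
0.2 [[70.0, 88.0], [211.0, 83.0]]
0.3 [[72.0, 85.0], [212.0, 80.0]]
cab front top [[63.0, 116.0], [219.0, 110.0]]
 t 20.19 [ 0.5065 -0.1877  0.1137] F [-3.8  3.3 14.9] op -0.0001
```

View pics/o6.png

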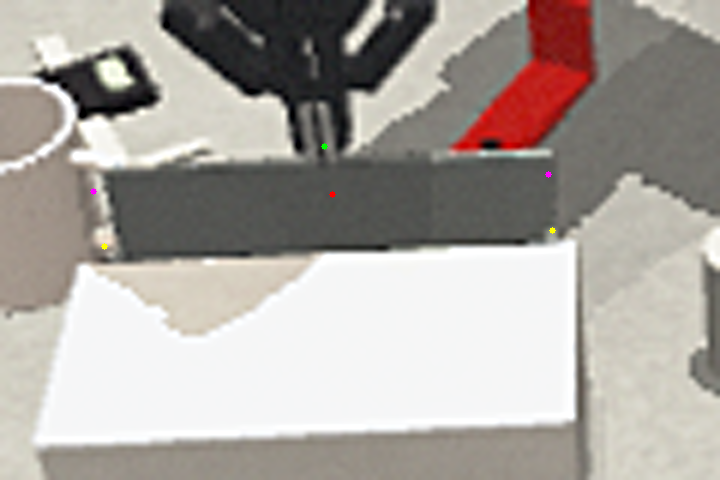

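```bash
python3 - <<'E'
from h import *
c=load('w4.png'); p=r.current_eef_pos(); u=wproj(c,p)[0]; print('tcp px',u, 'lip', wproj(c,[cab(-.07,y,.14) for y in(-.106,0,.106)]).round(0).tolist(),'tip-20', wproj(c,[p+[0,0,.02],p+[0,0,.04]]).round(0).tolist())
im=cv2.imread('pics/raw_w4.png'); im2=im.copy()
x0,y0=int(max(0,min(u[0]-70,420))),int(max(0,min(u[1]-60,315)))
a=cv2.resize(im[y0:y0+105,x0:x0+140],(760,570)[:2] if 0 else (448,336),interpolation=cv2.INTER_CUBIC)
cv2.circle(a,tuple(np.int32((u-[x0,y0]+.5)*3.2)),3,(0,0,255),-1)
b=cv2.resize(cv2.imread('pics/raw_scene1.png')[170:250,150:270],(336,224),interpolation=cv2.INTER_CUBIC)
H=np.zeros((600,800,3),np.uint8); H[:336,:448]=a; H[:224,456:792]=b; H[340:600,:347]=cv2.resize(im,(347,260),interpolation=cv2.INTER_AREA)
d=cv2.imread('pics/raw_s3.png')[170:250,150:270]; H[340:564,456:792]=cv2.resize(d,(336,224),interpolation=cv2.INTER_CUBIC); cv2.imwrite('pics/o7.png',H); print(x0,y0)
E
```

```text
tcp px [277.07735503 250.20942083] lip [[97.0, 299.0], [278.0, 310.0], [459.0, 300.0]] tip-20 [[277.0, 267.0], [277.0, 288.0]]
207 190
```

View pics/o7.png

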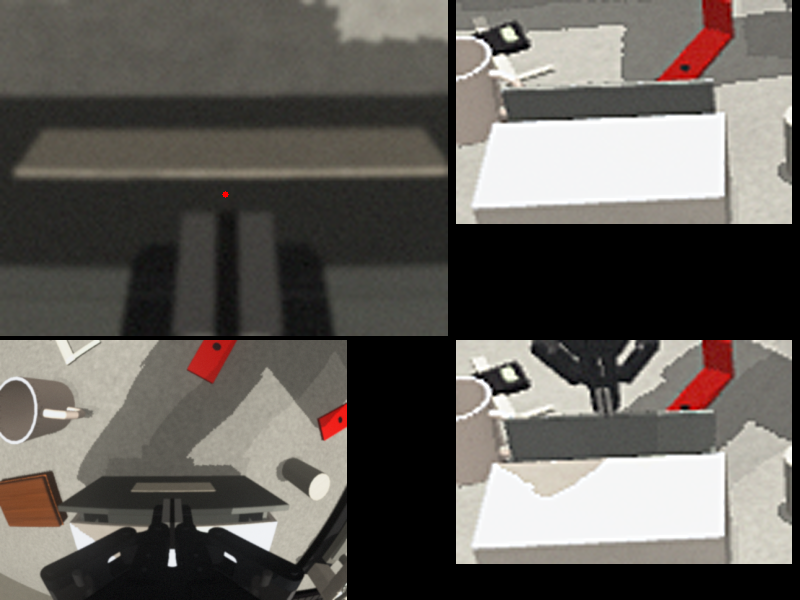

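```bash
python3 - <<'E'
from h import *
c=load('w4.png'); s=load('s3.png'); s1=load('scene1.png'); w1=load('w1.png')
g4=cv2.imread('pics/raw_w4.png',0); g1=cv2.imread('pics/raw_w1.png',0); gs=cv2.imread('pics/raw_scene1.png',0); g3=cv2.imread('pics/raw_s3.png',0)
for u in(150,200): print('w4 u',u,'v215..305',g4[215:306:2,u].tolist())
for u in(250,350): print('w1 u',u,'v130..165',g1[130:166,u].tolist())
for u in(180,230): print('scene1 u',u,'v190..220',gs[190:220,u].tolist(),'\n s3',g3[190:220,u].tolist())
def sray(u,v):
    R=cv2.Rodrigues(s['rvec'])[0]; return -R.T@s['tvec'].ravel(), R.T@np.linalg.solve(s['camera_matrix'],[u,v,1])
def wr(c,u,v):
    a=wray(c,u,v,0); return c['W'][:3,3],a-c['W'][:3,3]
def tri(A,B):
    (o,d),(p,e)=A,B; t=np.linalg.lstsq(np.c_[d,-e],p-o,rcond=None)[0]; a,b=o+t[0]*d,p+t[1]*e; m=(a+b)/2
    k=m[:2]-C; return [round(float(v),4) for v in (k@[np.cos(CY),np.sin(CY)],k@[-np.sin(CY),np.cos(CY)],m[2],np.linalg.norm(a-b))]
print('now lip R',tri(wr(c,95,270),sray(167.5,198.3)),'L',tri(wr(c,465,268),sray(242.2,195.3)))
print('start lip R',tri(wr(w1,205+374/2,40+236/2),sray(165.5,201.6)),'L',tri(wr(w1,205+30/2,40+238/2),sray(241,198.4)))
E
```

```text
w4 u 150 v215..305 [112, 114, 111, 111, 109, 112, 108, 83, 50, 45, 46, 46, 46, 43, 47, 42, 48, 49, 46, 50, 44, 43, 42, 50, 48, 42, 45, 47, 73, 87, 91, 86, 84, 57, 43, 43, 49, 46, 53, 65, 92, 123, 178, 191, 193, 191]
w4 u 200 v215..305 [92, 93, 78, 47, 40, 43, 39, 40, 40, 40, 38, 36, 37, 41, 39, 38, 40, 41, 37, 37, 38, 35, 36, 38, 41, 39, 41, 41, 42, 63, 70, 74, 73, 75, 76, 76, 75, 75, 75, 74, 77, 84, 103, 132, 59, 21]
w1 u 250 v130..165 [194, 194, 197, 198, 193, 193, 195, 196, 191, 184, 152, 107, 75, 65, 56, 50, 51, 46, 49, 46, 48, 49, 44, 49, 62, 78, 93, 97, 102, 102, 107, 116, 116, 118, 118, 119]
w1 u 350 v130..165 [152, 147, 149, 153, 147, 147, 144, 149, 135, 111, 86, 73, 67, 52, 44, 42, 45, 43, 43, 42, 43, 45, 45, 56, 67, 70, 73, 71, 73, 73, 78, 76, 74, 78, 78, 80]
scene1 u 180 v190..220 [207, 202, 206, 202, 246, 210, 97, 194, 206, 207, 188, 200, 88, 69, 74, 76, 78, 78, 76, 75, 73, 68, 49, 245, 253, 246, 245, 245, 244, 245] 
 s3 [213, 211, 211, 211, 249, 219, 117, 128, 90, 82, 80, 86, 84, 83, 83, 83, 83, 84, 83, 85, 85, 81, 67, 177, 217, 214, 207, 208, 208, 209]
scene1 u 230 v190..220 [67, 73, 80, 52, 45, 73, 71, 60, 119, 201, 91, 69, 77, 76, 78, 74, 77, 76, 76, 71, 49, 255, 252, 245, 244, 245, 245, 245, 244, 245] 
 s3 [79, 70, 78, 54, 29, 215, 100, 85, 90, 90, 87, 89, 89, 87, 89, 86, 88, 87, 90, 79, 60, 255, 252, 246, 246, 246, 246, 245, 246, 246]
now lip R [-0.0883, -0.1036, 0.1367, 0.0013] L [-0.0894, 0.1081, 0.1358, 0.0016]
start lip R [-0.0733, -0.1067, 0.1369, 0.0013] L [-0.0734, 0.1064, 0.1384, 0.0011]
```

Triangulation confirms my cabinet model. The lip was at local x -.073, z .138, and the bin is now at about 0.14 rad with the closed fingertips on the robot side of the lip, so hooking is unreliable. I'll pinch the lip from above and swing it along its arc, rotating the tool with it.

```bash
cat >> h.py <<'E'
def binpose(th,s=.106,x=0.,yaw=CY,y=0.):
    """tool pose rigid with the bin panel: s along panel from pivot, x square to it"""
    p=cab(-.07-s*np.sin(th)+x*np.cos(th),y,.012+s*np.cos(th)+x*np.sin(th))
    ax=np.array([-np.sin(CY),np.cos(CY),0]); return p,(Ro.from_rotvec(-th*ax)*Ro.from_quat(down(yaw))).as_quat()
E
python3 - <<'E'
from h import *
for yaw in (CY,CY+np.pi):
  for th in(0,.3,.65):
    for s in (.106,.18):
        j=r.inverse_kinematics(*binpose(th,s,yaw=yaw)); print(yaw,th,s,None if j is None else np.round(j,2))
p=np.array(r.current_eef_pos()); r.move_straight(p+[0,0,.08],rate=.3)
r.let_go(); P,q=binpose(0,.18,-.002); r.move_pose(P,q); P,q=binpose(0,.108,-.002); h=r.move_straight(P,rate=.1,stop_force=10); st(h)
r.clamp(); st('clamp')
E
```

```text
0.1831 0 0.106 [-0.48  0.36 -0.15  1.06  0.    0.91]
0.1831 0 0.18 [-0.48  0.33  0.01  1.25  0.    0.91]
0.1831 0.3 0.106 [-0.65  0.17 -0.49  0.7   0.22  0.77]
0.1831 0.3 0.18 [-0.68  0.09 -0.38  0.9   0.23  0.73]
0.1831 0.65 0.106 [-0.91  0.08 -0.85  0.31  0.57  0.58]
0.1831 0.65 0.18 [-1.03 -0.04 -0.75  0.6   0.6   0.44]
3.324692653589793 0 0.106 [-0.48  0.36 -0.15  1.06  0.   -2.23]
3.324692653589793 0 0.18 [-0.48  0.33  0.01  1.25  0.   -2.23]
3.324692653589793 0.3 0.106 [-0.65  0.17 -0.49  0.7   0.22 -2.38]
3.324692653589793 0.3 0.18 [-0.68  0.09 -0.38  0.9   0.23 -2.41]
3.324692653589793 0.65 0.106 [-0.91  0.08 -0.85  0.31  0.57 -2.56]
3.324692653589793 0.65 0.18 [-1.03 -0.04 -0.75  0.6   0.6  -2.7 ]
False t 23.78 [ 0.5273 -0.1835  0.1205] F [0.5 0.6 0.8] op 0.0851
clamp t 24.55 [ 0.527  -0.1833  0.12  ] F [ 0.1  0.3 -0.5] op -0.0
```

```bash
python3 - <<'E'
from h import *
c=save('scene','s4.png'); wsave('w5.png'); g=cv2.imread('pics/raw_s4.png',0); p=r.current_eef_pos()
print(proj(c,[p,p+[0,0,.01],p+[0,0,.02],p+[0,0,.03],cab(-.073,0,.138)]).round(1).tolist())
np.set_printoptions(linewidth=250); print('cols 185..225'); 
for v in range(184,222): print(v,*g[v,185:226])
E
```

```text
[[204.2, 205.0], [203.7, 202.3], [203.2, 199.6], [202.8, 196.8], [203.4, 199.9]]
cols 185..225
184 211 207 210 209 215 216 172 42 40 66 93 106 158 112 85 84 62 33 38 27 17 104 224 214 209 211 205 206 202 208 207 204 203 202 204 213 206 123 120 123 126
185 209 210 213 212 215 212 126 34 60 91 121 166 160 102 74 77 69 22 33 23 51 145 223 214 209 208 207 203 200 200 206 208 204 199 204 200 121 112 121 128 123
186 212 212 212 212 216 215 118 36 49 86 120 122 113 68 52 59 43 25 29 29 79 185 219 211 209 208 209 209 209 206 209 207 204 203 206 210 207 197 118 124 126
187 213 210 208 210 216 209 102 15 31 51 71 69 66 47 33 37 37 33 27 21 84 191 222 210 208 204 208 208 209 205 207 206 207 211 209 209 212 205 117 122 123
188 208 204 205 206 213 221 201 46 16 31 50 51 50 51 25 34 31 35 29 27 70 159 220 208 205 207 206 206 203 201 203 208 212 211 210 217 210 131 122 128 129
189 213 206 213 209 214 214 219 205 1 21 31 49 56 51 39 31 20 35 33 19 60 159 222 209 209 211 209 205 201 201 203 206 212 211 199 126 134 121 124 127 130
190 212 211 209 212 209 212 218 215 151 5 23 27 26 31 31 34 32 33 33 34
[... 3944 characters left out ...]
 245 245 245 245 245 245 246
218 207 203 205 204 206 201 204 203 203 202 203 203 203 201 202 206 199 165 205 253 247 245 245 245 245 245 245 245 245 245 245 245 245 245 245 245 245 245 245 245 246
219 207 207 207 199 200 206 206 204 207 207 205 203 202 203 202 205 197 163 204 251 246 245 245 245 245 245 245 245 245 245 245 245 245 245 245 245 245 245 246 246 245
220 209 208 210 208 209 208 206 205 207 206 203 203 201 204 205 201 196 204 254 248 245 245 245 245 245 245 245 245 246 245 245 246 245 245 245 245 245 246 245 245 245
221 209 210 211 211 209 208 204 205 205 203 204 206 200 202 203 204 196 220 250 246 246 245 246 245 246 245 245 246 246 245 245 246 245 245 245 245 245 246 246 245 245
```

The scene pixels show the closed fingertips ending at about row 200, roughly 19 mm above the reported TCP. So my hook and pinch both passed over the lip. I'll touch the cabinet top to measure the offset, then pinch lower.

```bash
python3 - <<'E'
from h import *
q=down(CY); r.move_straight(cab(-.075,0,.15),rate=.25); r.move_straight(cab(-.025,0,.135),rate=.25)
h=r.move_straight(cab(-.025,0,.083),rate=.04,stop_force=6); st(h); print(r.grip_depth)
E
```

```text
True t 26.43 [ 0.5731 -0.1747  0.0851] F [-2.2  1.3  8. ] op 0.0003
0.0187
```

Contact came at reported z ≈ .086 on the 110 mm roof, so the fingertips end about 23 mm above the reported TCP. I'll hook the lip again with that offset.

```bash
sed -i 's/^def st(/D=.0235\ndef st(/' h.py; python3 - <<'E'
from h import *
q=down(CY); loc=lambda:np.round([(np.array(r.current_eef_pos())[:2]-C)@[np.cos(CY),np.sin(CY)],r.current_eef_pos()[2]],4)
r.move_straight(cab(-.028,0,.117-D),rate=.1)
for th in (0.0,.12,.25,.4,.55,.68):
    x=-.067-.104*np.sin(th)+.0145; z=.012+.104*np.cos(th)+.001-D
    h=r.move_straight(cab(x,0,z),rate=.1,stop_force=40); print(th,h,loc(),np.round(r.current_wrist_force(),1))
    if h: break
r.move_straight(cab(x+.01,0,z+.02),rate=.2); r.move_straight(cab(x+.01,0,.2),rate=.3)
c=save('scene','s5.png'); g=cv2.imread('pics/raw_s5.png',0); st()
for th in(0,.3,.5,.6,.7): print(th,proj(c,[cab(-.07-.128*np.sin(th),y,.012+.128*np.cos(th)) for y in(-.06,.07)]).round(1).tolist())
for u in(185,190,215,225,230): print(u,g[175:215,u].tolist())
E
```

```text
0.0 False [-0.0524  0.0935] [-0.   0.   0.4]
0.12 False [-0.0647  0.0928] [0.8 0.3 0.1]
0.25 False [-0.078   0.0903] [ 0.3 -0.5  0.5]
0.4 False [-0.0929  0.0853] [-0.5 -0.2 -0.9]
0.55 False [-0.1067  0.0783] [0.5 0.6 0.8]
0.68 False [-0.1178  0.0704] [ 0.8  1.3 -0.1]
 t 29.36 [ 0.4913 -0.1896  0.1992] F [-0.   0.2 -0.7] op -0.0002
0 [[181.6, 200.8], [228.2, 199.1]]
0.3 [[183.8, 194.0], [229.0, 192.3]]
0.5 [[185.5, 191.6], [229.7, 190.0]]
0.6 [[186.3, 191.1], [230.0, 189.5]]
0.7 [[187.2, 191.0], [230.4, 189.4]]
185 [197, 202, 201, 198, 201, 197, 201, 201, 201, 207, 207, 207, 209, 202, 209, 219, 142, 104, 108, 107, 106, 105, 104, 109, 107, 103, 103, 106, 104, 106, 107, 107, 103, 106, 105, 107, 102, 85, 233, 211]
190 [197, 200, 204, 204, 204, 200, 198, 203, 206, 212, 207, 210, 210, 206, 210, 221, 129, 101, 103, 105, 104, 105, 107, 107, 104, 105, 105, 106, 108, 103, 105, 105, 100, 105, 104, 106, 104, 60, 209, 207]
215 [198, 200, 194, 197, 198, 200, 201, 203, 209, 204, 206, 205, 211, 199, 126, 106, 99, 100, 100, 100, 99, 98, 99, 98, 99, 97, 95, 98, 96, 93, 104, 101, 134, 135, 134, 126, 168, 255, 248, 245]
225 [197, 194, 199, 202, 202, 200, 210, 122, 118, 120, 120, 123, 121, 129, 105, 136, 137, 137, 133, 135, 132, 132, 133, 133, 130, 134, 133, 132, 132, 131, 132, 134, 129, 134, 128, 112, 247, 251, 246, 245]
230 [123, 122, 122, 123, 121, 124, 122, 123, 128, 125, 125, 126, 126, 104, 121, 135, 133, 136, 135, 136, 136, 133, 136, 131, 131, 132, 131, 135, 133, 135, 135, 132, 134, 131, 129, 115, 255, 249, 245, 245]
```

The lip is now at row ~190, consistent with a bin tilt of about 0.65. Next I'll grasp the bracket flange.

```bash
python3 - <<'E'
from h import *
q=down(GY+np.pi); r.let_go(); r.move_pose(gau(-.1205,-.001,.17),q)
h=r.move_straight(gau(-.1205,-.001,.0525),rate=.15,stop_force=12); st(h)
r.clamp(); st('clamp')
if .005<r.current_opening()<.012:
    h=r.move_straight(gau(-.212,-.001,.0525),rate=.1,stop_force=30); st(h)
    if not h:
        r.move_straight(gau(-.212,-.001,.20),rate=.25); st('up')
c=save('scene','s6.png'); wsave('w6.png')
a=cv2.imread('pics/raw_s6.png')[130:330,150:390]; b=cv2.imread('pics/raw_w6.png')
cv2.imwrite('pics/o8.png',np.hstack([cv2.resize(a,(480,400),interpolation=cv2.INTER_CUBIC),cv2.resize(b,(300,225)) if 0 else cv2.copyMakeBorder(cv2.resize(b,(300,225),interpolation=cv2.INTER_AREA),0,175,0,0,cv2.BORDER_CONSTANT)]))
E
```

```text
False t 32.8 [0.5091 0.2235 0.0532] F [-0.2 -0.1  0.3] op 0.0849
clamp t 33.49 [0.5087 0.2236 0.0527] F [-1.4  1.   3.6] op 0.0071
False t 34.56 [0.4186 0.2403 0.0524] F [-4.2  0.3  3.5] op 0.0067
up t 35.3 [0.4184 0.24   0.1987] F [ 0.1  0.2 -1.6] op 0.0069
```

The bracket is held (opening 7 mm, load about 1.6 N) and lifted clear. Next I'll place it in the bin.

```bash
python3 - <<'E'
from h import *
q=down(CY+np.pi/2)
r.move_pose(cab(-.092,.041,.185),q); st('over')
h=r.move_straight(cab(-.092,.041,.11),rate=.2,stop_force=20); print(h)
h=r.move_straight(cab(-.092,.041,.048),rate=.06,stop_force=4); st(h)
save('scene','s7.png')
r.let_go(); r.pause(.2); st('rel')
r.move_straight(cab(-.092,.041,.19),rate=.3)
q2=binpose(0,yaw=CY-np.pi/2)[1]
c=save('scene','s8.png'); wsave('w8.png'); st()
a=cv2.imread('pics/raw_s7.png')[150:300,130:330]; b=cv2.imread('pics/raw_s8.png')[150:300,130:330]; w=cv2.imread('pics/raw_w8.png')
H=np.zeros((600,800,3),np.uint8); H[:300,:400]=cv2.resize(a,(400,300),interpolation=cv2.INTER_CUBIC); H[300:,:400]=cv2.resize(b,(400,300),interpolation=cv2.INTER_CUBIC); H[:300,400:]=cv2.resize(w,(400,300),interpolation=cv2.INTER_AREA); H[300:,400:]=cv2.resize(w[180:390,140:420],(400,300)); cv2.imwrite('pics/o8.png',H)
E
```

```text
over t 36.87 [ 0.5    -0.1457  0.185 ] F [-0.1 -0.1 -2.2] op 0.0067
True
True t 37.46 [ 0.4971 -0.1443  0.1133] F [-2.3 -0.3 -1.9] op 0.0069
rel t 38.44 [ 0.4972 -0.1451  0.1133] F [-0.  -0.2  0.9] op 0.0851
 t 38.95 [ 0.4994 -0.1464  0.1892] F [-0.2 -0.7 -0.8] op 0.0855
```

View pics/o8.png

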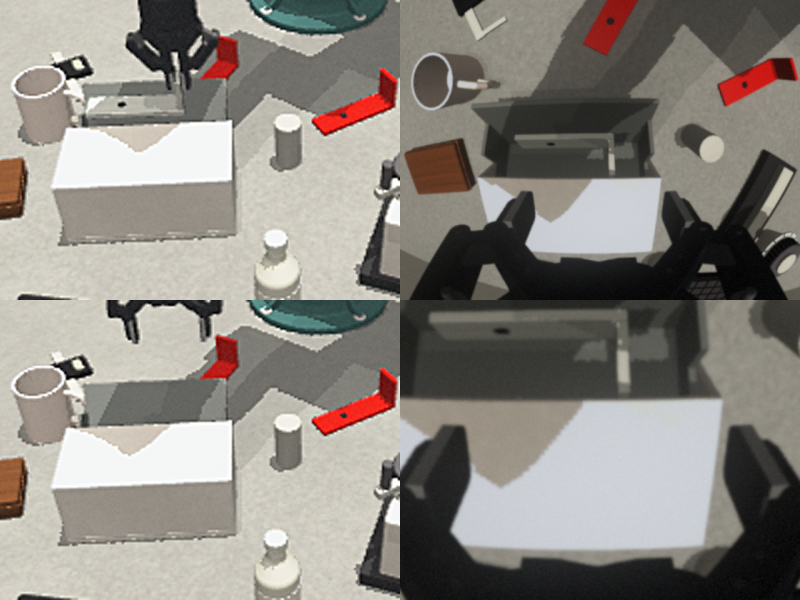

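The wrist view shows the bracket in the bin: its foot leans on the front panel at (515-620,140) and the flange points inward at (612,155), with the gripper clear. It was released about 5 cm higher than planned because the force stop tripped early. Now I'll push the bin shut.

```bash
python3 - <<'E'
from h import *
q=down(CY+np.pi/2); loc=lambda:np.round([(np.array(r.current_eef_pos())[:2]-C)@[np.cos(CY),np.sin(CY)],r.current_eef_pos()[2]],4)
r.move_straight(cab(-.19,0,.15),q,rate=.3); r.clamp()
f=lambda th,o=0:cab(-.084-.128*np.sin(th)+o,0,-.010+.128*np.cos(th)-D)
r.move_straight(f(.75,-.02),rate=.2)
for th in(.6,.4,.2,.06):
    h=r.move_straight(f(th),rate=.12,stop_force=40); print(th,h,loc(),np.round(r.current_wrist_force(),1))
h=r.move_straight(f(0,.012),rate=.06,stop_force=25); print(h,loc(),np.round(r.current_wrist_force(),1))
r.pause(.1); r.move_straight(f(0,-.03),rate=.2); r.move_straight(cab(-.11,0,.18),rate=.3)
c=save('scene','s9.png'); wsave('w9.png'); g=cv2.imread('pics/raw_s9.png',0); g0=cv2.imread('pics/raw_scene1.png',0); st()
for u in(180,230): print(u,g[188:216,u].tolist(),'\n start',g0[188:216,u].tolist())
E
```

```text
0.6 False [-0.1561  0.0726] [0.  0.3 0.4]
0.4 False [-0.1343  0.0842] [-0.  -0.   0.1]
0.2 False [-0.1101  0.0915] [-0.4 -0.1 -0.1]
0.06 False [-0.092  0.094] [-0.1  0.6 -0.2]
True [-0.0862  0.0934] [-8.8 -2.2  2.9]
 t 43.52 [ 0.4896 -0.19    0.1792] F [-0.1  0.5 -0.3] op -0.0001
180 [210, 209, 210, 209, 204, 207, 249, 214, 102, 201, 208, 216, 166, 122, 73, 75, 76, 75, 76, 80, 73, 76, 75, 70, 62, 174, 214, 211] 
 start [206, 206, 207, 202, 206, 202, 246, 210, 97, 194, 206, 207, 188, 200, 88, 69, 74, 76, 78, 78, 76, 75, 73, 68, 49, 245, 253, 246]
230 [106, 91, 69, 72, 83, 55, 43, 80, 76, 69, 115, 202, 89, 68, 76, 74, 75, 80, 77, 77, 77, 72, 47, 255, 252, 246, 245, 245] 
 start [106, 87, 67, 73, 80, 52, 45, 73, 71, 60, 119, 201, 91, 69, 77, 76, 78, 74, 77, 76, 76, 71, 49, 255, 252, 245, 244, 245]
```

The lip row matches the starting picture (the u=230 profile is identical) and the push ended on a firm stop, so the bin is shut. Next is the ring: sweep clockwise to the hard stop.

```bash
cat >> h.py <<'E'
def rp(phi,z=.158-D,R=.058):
    return gau(R*np.cos(phi),R*np.sin(phi),z),down(GY+phi+np.pi)
def phi():
    d=np.array(r.current_eef_pos())[:2]-G; a=np.arctan2(d[1],d[0])-GY; return (a+1.0)%(2*np.pi)-2*np.pi-1.0 if (a+1.0)%(2*np.pi)>np.pi*1.0 else (a+1.0)%(2*np.pi)-1.0
E
python3 - <<'E'
from h import *
p=np.array(r.current_eef_pos()); r.move_straight(p+[0,0,.035],rate=.3)
r.move_pose(*rp(-.12,.215)); h=r.move_straight(rp(-.12)[0],rate=.15,stop_force=10); st(h)
if not h:
    for a in list(np.arange(-.32,-2.6,-.24))+[-2.6]:
        h=r.move_straight(*rp(a),rate=.08,stop_force=20); 
        if h: break
    print(a,h,round(phi(),3),np.round(r.current_wrist_force(),1))
    if not h:
        for a in(-2.72,-2.84,-2.96,-3.06):
            h=r.move_straight(*rp(a),rate=.04,stop_force=14); print(a,h,round(phi(),3),np.round(r.current_wrist_force(),1))
            if h: break
    r.pause(.15); print(round(phi(),3),np.round(r.current_wrist_force(),1))
save('scene','s10.png'); save('top','t10.png'); st()
E
```

```text
False t 46.02 [0.6829 0.1846 0.1356] F [-0.1  0.9 -0.7] op 0.0002
-2.6 False -2.595 [ 1.3  0.6 -0.4]
-2.72 False -2.715 [-0.2  0.2  0.5]
-2.84 False -2.836 [0.5 0.5 0.6]
-2.96 True -2.839 [ -1.  -11.8   6.1]
-2.838 [ -1.6 -10.5   5.5]
 t 51.27 [0.5688 0.1954 0.1342] F [ -2.2 -10.3   5.7] op 0.0
```

The hard stop was felt at φ=-2.84, where the geometry predicts -2.83, with about 10 N. Next I'll back off three clicks from the other side.

```bash
python3 - <<'E'
from h import *
r.move_straight(*rp(-2.72),rate=.1); r.move_straight(rp(-2.72,.19)[0],rate=.3)
a0=-np.pi-.5; r.move_straight(*rp(-np.pi-.1,.19),rate=.3); r.move_straight(*rp(a0,.19),rate=.3)
h=r.move_straight(rp(a0)[0],rate=.2,stop_force=10); st(h)
if not h:
    for a in list(np.arange(a0+.25,-2.15,.25))+[-2.15]:
        h=r.move_straight(*rp(a),rate=.07,stop_force=20)
        if h: break
    print(a,h,round(phi(),3),np.round(r.current_wrist_force(),1))
    for a in(-2.03,-1.92): h=r.move_straight(*rp(a),rate=.03,stop_force=14)
    print(h,np.round(r.current_wrist_force(),1)); r.pause(.1)
    r.move_straight(*rp(-2.15),rate=.1); r.move_straight(rp(-2.15,.20)[0],rate=.3); st()
    r.move_straight(gau(-.20,-.03,.22),rate=.35)
c=save('scene','s11.png'); t=save('top','t11.png'); st()
im=cv2.imread('pics/raw_t11.png')[150:270,205:400]; b=cv2.imread('pics/raw_s11.png')[190:310,150:400]
print(proj(t,[gau(0,-.058,.19)]),proj(c,[gau(0,-.058,.19)]))
H=np.zeros((600,800,3),np.uint8); H[:292,:475]=cv2.resize(im,(475,292),interpolation=cv2.INTER_CUBIC); H[300:588,:600]=cv2.resize(b,(600,288),interpolation=cv2.INTER_CUBIC)
for z,col in((.19,(0,255,255)),):
  for k,n in((0,'t'),):
    u=(proj(t,[gau(0,-.058,z)])[0]-[205,150]+.5)*475/195; cv2.circle(H,tuple(np.int32(u)),5,col,1)
    u=(proj(c,[gau(0,-.058,z)])[0]-[150,190]+.5)*2.4; cv2.circle(H,tuple(np.int32(u+[0,300])),5,col,1)
cv2.imwrite('pics/o9.png',H)
E
```

```text
False t 53.61 [0.582  0.2388 0.135 ] F [-0.  -0.8  0.3] op -0.0001
-2.15 False -2.156 [ 0.2 -0.3 -0.2]
False [-0.1  0.1  0.6]
 t 57.6 [0.5881 0.1604 0.2012] F [ 0.9 -0.8 -1. ] op 0.0002
 t 58.33 [0.4256 0.2093 0.2193] F [ 0.2 -0.4 -0.2] op -0.0002
[[251.21474363 193.40631137]] [[319.59237205 217.65664959]]
```

View pics/o9.png

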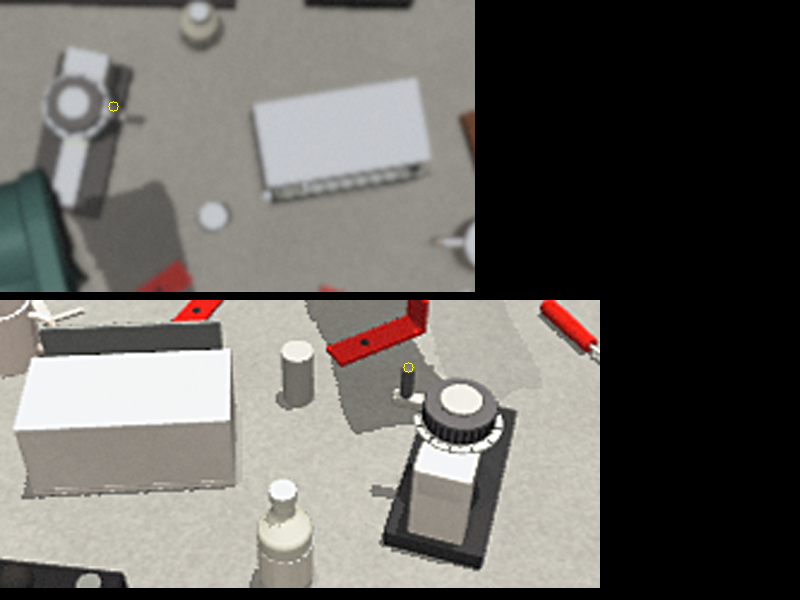

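The post coincides with the predicted three-click position in both views, and the bin is shut with its lip upright. Handing in.

```bash
python3 -c "
from h import *
r.hand_in(); st()"
```

```text
the job is handed in; nothing more can be done
the job is handed in; nothing more can be done
```

I did every step and handed the job in at about 58 s of the 72 s allowed; no verdict is reported. I tipped the bin, drew the bracket out and dropped it in, pushed the bin shut, turned the ring down to its stop and backed it off three clicks.

**Last checks**
- **Bin:** after the push, the lip sat at the same image row as at the start, on a profile at one side of the lip. At the other side the edge was slightly blurred, which I put down to a shadow.
- **Bracket:** it was in the bin and let go before the bin was closed. I could not see it after that.
- **Ring:** the stop was felt within 0.01 rad of where it should be, with about 10 N. Afterwards the lever post was at the three-click position in both camera views.
- **Bystanders:** the master, bottle and mug looked unmoved in the last picture. The caliper and driver were only partly in view, and the square and gauge case were not checked at the end.

**What went wrong on the way**
- **Bin opening:** the first two hooks and one pinch passed over the bin lip. Touching the cabinet roof showed the real fingertips about 23 mm above the reported TCP. I corrected every later height for that, and the next hook worked. The failed tries pressed on the lip with about 15 N and moved the bin slightly.
- **Bracket drop:** the force stop tripped early while lowering the bracket, for a reason I did not find. It fell roughly 5 cm further than planned but landed inside the bin.

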